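Set a core tube and scale bar up on the logging board

TASK

Set the longer of the two core tubes up on the logging board for its photograph: it must lie in the two V-rests with its long cap against the datum strip and the sprung stop pressing on its other end. Also lay the scale bar flat inside the outline on the board, one end against the same datum strip. Leave the shorter tube where it lies in the rack.

Things in the scene. Friction and masses are not known exactly. Their poses are not given: they have to be found in the camera images.
- board: fixed dark grey logging board, 146 (x) x 250 (y) mm, top 12 mm above the bench; origin at the centre of its underside. A steel datum strip stands across the whole board near its +y end, face at y = +108 mm, 30 mm high above the board top. The tube lane is at x = +36 mm; the stop's grey housing closes its far end (y = -76 to -122 mm, 44 mm high).
- datum_seat (a point): point on the face of the datum strip where the middle of the long cap's end belongs (board x = +36, y = +108 mm, 44 mm above the bench); axes as the board
- scale_place (a point): on the board top, where the centre of the scale bar's underside belongs (board x = -44, y = +28 mm, 12 mm above the bench); axes as the board. The white outline round it is 42 mm wide and 166 mm long, open at the datum strip.
- stop (a joint): travel of the sprung stop in m: 0 at rest, its face then 142 mm from the datum strip; grows to at most 0.024 as it is pushed away from the datum strip (along the board's -y). Spring 2.5 N at rest and 0.25 N more for each mm. It can be pushed back by the tube's own end.
- stop_face (a point): centre of the stop's face on the tube's axis; moves with the stop. The stop is a steel plate 48 mm wide, 6 mm thick, from 6 to 68 mm above the board top, so a tube held above the datum strip can still push it.
- core_long: the longer capped core tube, aluminium, 150 mm long in all, 38 mm diameter (caps 41 mm), 0.2 to 0.4 kg; lies along its y with black caps at both ends: 24 mm long cap with two ribs at +y, 8 mm short cap at -y. Origin 20.5 mm straight below the middle of its axis. It starts in the wooden rack.
- long_cap_end (a point): centre of the end face of the long tube's long cap
- core_middle (a point): middle of the long tube's axis
- core_short: the shorter tube, 110 mm long, same diameter, caps 12 and 8 mm; it lies in the other place of the rack and stays there. Origin 20.5 mm below the middle of its axis.
- rack: fixed wooden rack, 150 (x) x 84 (y) mm; origin at the centre of its underside. Two places at x = +48 and -48 mm; tubes lie along its y with their axes 36 mm above the bench, over a 6 mm base, on two slotted rails 10 mm thick and 23 mm high at y = +32 and -32 mm. Either tube may be in either place.
- scale_bar: flat photographic scale bar with black and white 20 mm divisions, 30 x 160 x 8 mm, long along its y, starts flat on the bench; either end may be the one at the datum. Origin at the centre of its underside.
- rests_middle (a point): on the seated tube's axis midway between the two aluminium V-rests (board x = +36, y = +33 mm, 44 mm above the bench, 32 mm above the board top); axes as the board. Each V (90 degrees, 14 mm thick along y, 57 mm wide, foot 72 mm, up to 31 mm above the board top) stands 34 mm along y to either side, 54 mm free between them.

How it is judged (in metres and radians):
At the end, for the whole second after the job is handed in: Long tube at rest in the V-rests: long cap's end within 5 mm of its point on the datum strip, 3 degrees; stop held open 6 to 11.5 mm. Scale bar flat in its outline: 6.5 mm sideways, 4 degrees, one end within 5 mm of the strip. Short tube moved under 10 mm (distance between long_cap_end and datum_seat below 0.005 m and angle between the y axis of core_long and the y axis of board, either way round below 0.05 rad and value of joint stop between 0.006 and 0.0115 m and linear speed of each of core_long, scale_bar below 0.01 m/s and x of scale_bar in the frame of scale_place between -0.0065 and 0.0065 m and y of scale_bar in the frame of scale_place between -0.005 and 0.003 m and z of scale_bar in the frame of scale_place below 0.002 m and angle between the y axis of scale_bar and the y axis of board, either way round below 0.07 rad and angle between scale_bar's own z axis and vertical below 0.05 rad and distance of core_short from where it was at the start of the episode below 0.01 m); the robot touches nothing.
It also fails if it takes over 58 s, if anything falls off the work surface, if the arm or the gripper's body presses on something with over 40 N, if the wrist force passes 120 N, or if a joint passes its speed limit or range.

ROBOT

A 6-joint arm with a two-finger parallel gripper is mounted at the origin on the work surface; the furniture and walls round the work are solid. World frame = base frame: x ahead of the robot, y to its left, z up, the work surface at z = 0. Lengths are in m, angles in degrees, forces in N, time in s.
With the tool pointing down it reaches from about 0.325 to 0.85 m from the base axis. Payload 15.5 kg.
Tool frame: the origin (TCP) lies midway between the tips of the shut fingers; the grasp point (between the pads) lies 19 mm behind it; z points along the fingers, y is the line along which they close (so a half turn about z gives the same grasp; the last joint's range is limited). The gripper opens to 91 mm and grips with 3 to 60 N. Pads are 32 mm wide; open, the fingers measure 118 mm over their backs; the gripper's body (76 mm by 178 mm) begins 60 mm behind the grasp point.
Start: joints at [-82.019, 28.281, 77.091, -0, 74.628, -5.472], TCP at [0.145, -0.608, 0.214] pointing down, gripper open.
Joint ranges: [-166.48, 166.48], [-47.26, 123.95], [12.59, 153.08], [-70.14, 250.14], [6.76, 159.57], [-176.63, 176.63]. Speed limits (degrees/s): [108.29, 108.29, 147.25, 172.46, 172.46, 172.46].

INTERFACE

Orientations are given as a 3x3 rotation matrix whose columns are the frame's x, y, z axes.
In Python, from bench import ctrl gives the robot as it stands. The module is installed in compiled form; this text tells all that it offers. Calls block until the motion is done:
- ctrl.goto(position, orientation): joint-space move of the TCP to a pose.
- ctrl.move_l(position, vel=0.15, ori=None, contact_N=None): straight line of the TCP; ori=None keeps the orientation; vel is the mean speed in m/s. With contact_N (N) it stops when the force on the tool has changed by that much, and returns True; else False.
- ctrl.movej(angles): joint-space move.
- ctrl.command_gripper(opening): opening from 0.0 (shut) to 1.0 (fully open); the grip force is fixed at half the most; returns when the fingers have stopped.
- ctrl.sleep(seconds).
- ctrl.ik(position, orientation): joint angles nearest the present ones, or None.
- ctrl.read_camera(name): name is "side" or "top" or "wrist"; returns the picture (400x640x3 uint8, blue, green, red); there is no depth.
- ctrl.camera_params(name): a dict with "fx", "fy", "cx", "cy" (pixels), "pose" (4x4, takes a point from camera to world coordinates); the wrist camera has in their place "T_tool_cam" (4x4, takes a point from camera to tool coordinates, whose origin is the TCP and whose axes are the flange's). Camera axes: x right, y up, looking along -z (the intrinsics and any distortion apply to the point x, -y, -z); pixel columns grow to the right and rows downward; lengths in m; the calibration is good to about 2 mm. The wrist camera is an equidistant fisheye: a pixel r from the principal point sees the ray r / f radians off the axis. A picture is of the moment at which its call begins: read the wrist's pose just before it. camera_params takes no time and is no camera call.
A pose or a line that the arm cannot do raises ctrl.MotionError and nothing moves.
- ctrl.sign_off(): hands the job in; it is judged then, once.
Readings, each from a call of its own:
- ctrl.current_t(): time.
- ctrl.current_q(): joint angles.
- ctrl.current_dq(): joint speeds.
- ctrl.current_effort(): joint torques, N m.
- ctrl.current_tool_pos(): TCP position.
- ctrl.current_eef_rot(): TCP orientation.
- ctrl.current_contact_force(): force on the tool from outside, world axes, zero at the start.
- ctrl.current_wrist_torque(): the same for the moment, N m.
- ctrl.current_grip_width(): opening from 0.0 (shut) to 1.0 (fully open).
- ctrl.current_grasp_force(): force on a finger pad.
Only numpy, scipy, OpenCV 4.12 (cv2) and the standard library are available. Lean on these libraries where they do the work, as an engineer would, in place of code of your own. Each camera call takes 0.05 s, during which the arm holds its last target. There are 200 camera calls.

## Working session

There is one attempt and no reset: what is moved stays moved. The work goes in short steps, each a Python script; the robot and the scene stay as the last script left them, time stands still between calls to the robot, and variables do not carry over. Pictures are saved under pics/ and viewed, at most 10 in all, crops included, and the job is handed in when it is done.

```bash
mkdir -p pics
python3 - <<'E'
from bench import ctrl
import cv2,numpy as np
for n in("top","side","wrist"):
    cv2.imwrite(f"pics/{n}0.png",ctrl.read_camera(n)); p=ctrl.camera_params(n); print(n,{k:np.round(v,4).tolist() for k,v in p.items()})
print(ctrl.current_t(),ctrl.current_eef_rot().round(3) if hasattr(ctrl.current_eef_rot(),'round') else ctrl.current_eef_rot())
E
```

```text
top {'fx': 476.7269, 'fy': 476.7269, 'cx': 309.4359, 'cy': 198.4167, 'pose': [[-0.009, 0.9876, -0.1567, 0.2403], [-0.9999, -0.0077, 0.0089, 0.0512], [0.0076, 0.1567, 0.9876, 1.1812], [0.0, 0.0, 0.0, 1.0]]}
side {'fx': 381.8016, 'fy': 381.8016, 'cx': 315.3565, 'cy': 198.4813, 'pose': [[-0.9918, 0.0579, -0.1137, 0.2819], [-0.1276, -0.4357, 0.891, 1.1115], [0.0021, 0.8982, 0.4395, 0.5781], [0.0, 0.0, 0.0, 1.0]]}
wrist {'fx': 309.7069, 'fy': 309.7069, 'cx': 325.7333, 'cy': 199.2283, 'T_tool_cam': [[-0.0004, 0.9717, 0.2361, 0.0665], [1.0, 0.0003, 0.0007, 0.0004], [0.0006, 0.2361, -0.9717, -0.1705], [0.0, 0.0, 0.0, 1.0]]}
0.15 [[ 0.973  0.233 -0.   ]
 [ 0.233 -0.973  0.001]
 [ 0.    -0.001 -1.   ]]
```

View pics/top0.png

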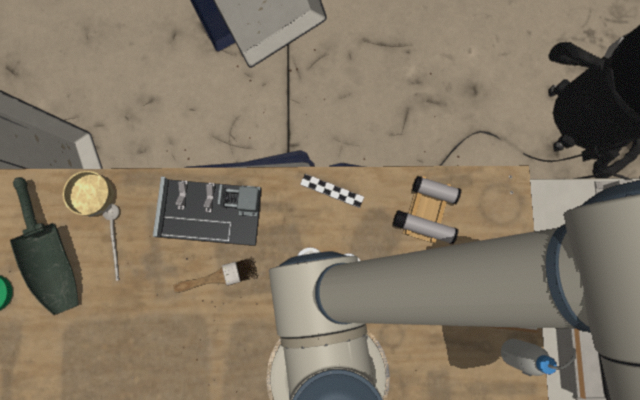

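View pics/side0.png

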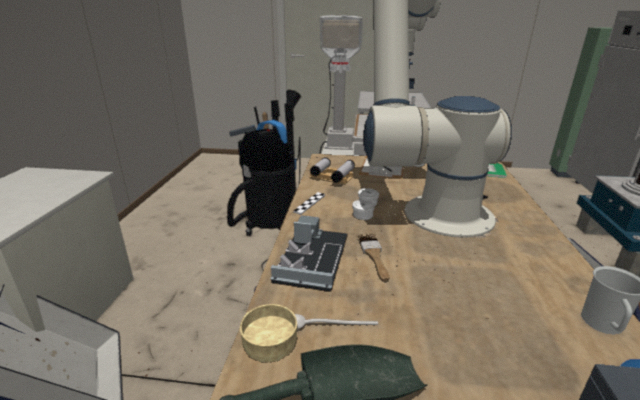

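The top view shows the board at about (208,210) with the strip at its left, towards +y. The bar is at (332,190) and the rack at (427,208). The lower tube, from (398,219) to (457,236), is the longer one, and its larger black cap is at the left. The side view agrees with this.

```bash
cat > h.py <<'E'
from bench import ctrl
import cv2,numpy as np
def top_pt(u,v,z):
    p=ctrl.camera_params("top");T=p["pose"];d=T[:3,:3]@[(u-p["cx"])/p["fx"],-(v-p["cy"])/p["fy"],-1]
    o=T[:3,3];return o+d*(z-o[2])/d[2]
def wpose():
    T=np.eye(4);T[:3,:3]=ctrl.current_eef_rot();T[:3,3]=ctrl.current_tool_pos();return T
def wrist(name):
    T=wpose();im=ctrl.read_camera("wrist");cv2.imwrite(f"pics/{name}.png",im);np.save(f"pics/{name}.npy",T);return im,T
def w_pt(T,u,v,z):
    p=ctrl.camera_params("wrist");a=np.array([(u-p["cx"])/p["fx"],(v-p["cy"])/p["fy"]]);r=np.hypot(*a)
    s=np.sin(r)/max(r,1e-9);M=T@np.array(p["T_tool_cam"]);d=M[:3,:3]@[a[0]*s,-a[1]*s,-np.cos(r)]
    return M[:3,3]+d*(z-M[2,3])/d[2]
def down(phi):
    "tool pointing down, closing line (tool y) along heading phi (rad)"
    c,s=np.cos(phi),np.sin(phi);y=np.array([c,s,0]);z=np.array([0,0,-1.]);return np.c_[np.cross(y,z),y,z]
E
python3 - <<'E'
from h import *
for n,u,v,z in[("long capL",398,219,.036),("long R",457,236,.036),("shortL",415,184,.036),("shortR",460,195,.036),("barL",304,183,.008),("barR",361,199,.008),("b1",158,178,.042),("b2",260,186,.012),("b3",258,245,.012),("b4",153,237,.042),("cup",308,252,.0)]:
    print(n,top_pt(u,v,z).round(3))
E
```

```text
long capL [ 0.37  -0.173  0.036]
long R [ 0.328 -0.314  0.036]
shortL [ 0.456 -0.218  0.036]
shortR [ 0.428 -0.327  0.036]
barL [0.466 0.054 0.008]
barR [ 0.424 -0.088  0.008]
b1 [0.474 0.408 0.042]
b2 [0.458 0.164 0.012]
b3 [0.312 0.167 0.012]
b4 [0.331 0.414 0.042]
cup [0.294 0.045 0.   ]
```

Run:
```python
from h import *
for d in(0,180):
    q=ctrl.ik([.349,-.244,.17],down(np.radians(-16.6+d)));print(q)
    q=ctrl.ik([.395,.29,.2],down(np.radians(0+d)));print(q)
t=ctrl.current_t()
a,b=[ctrl.ik([.349,-.244,.17],down(np.radians(-16.6+d))) for d in(0,180)]
c=ctrl.current_q();f=lambda q:9e9 if q is None else abs(np.array(q)[5]-c[5])
ctrl.movej(a if f(a)<f(b) else b)
im,T=wrist("w1");print(ctrl.current_t()-t,T.round(3))
```

```text
[-4.30044673e+01  1.58684746e+01  1.07077534e+02 -2.54444375e-14
  5.70539910e+01 -2.64044673e+01]
[ 2.92992956e+01  1.84218962e+01  9.67408633e+01 -2.54444375e-14
  6.48372404e+01  2.92992956e+01]
[-4.30044673e+01  1.58684746e+01  1.07077534e+02 -2.54444375e-14
  5.70539910e+01  1.53595533e+02]
[ 2.92992956e+01  1.84218962e+01  9.67408633e+01 -2.54444375e-14
  6.48372404e+01 -1.50700704e+02]
1.6 [[ 0.287  0.958  0.     0.349]
 [ 0.958 -0.287 -0.001 -0.245]
 [-0.     0.001 -1.     0.17 ]
 [ 0.     0.     0.     1.   ]]
```

View pics/w1.png

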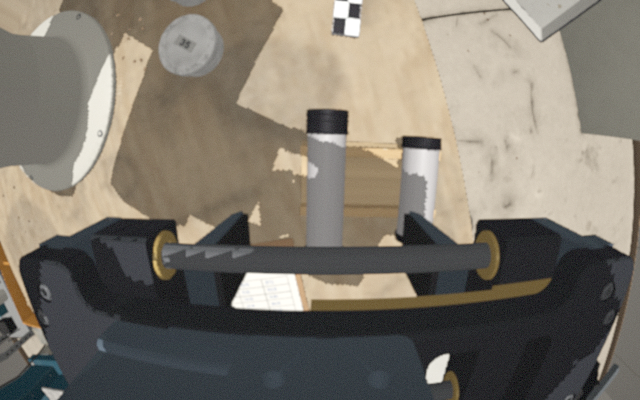

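The long tube's long cap is at the top of the picture. Its end edge is at row 109 between columns 307 and 348, and the aluminium runs down to row 245. The cap faces +y and the bar's end shows at (347,20).

Run:
```python
from h import *
im=cv2.imread("pics/w1.png");T=np.load("pics/w1.npy")
end=w_pt(T,327.5,110,.0565)
g=im.astype(int);ax=[]
# dark cap mask -> extents; side silhouettes give the axis
m=(g.max(2)<60).astype(np.uint8);n,l,st,ce=cv2.connectedComponentsWithStats(m[95:150,290:370]);i=1+st[1:,4].argmax();print(st[i]+[290,95,0,0,0],ce[i]+[290,95])
for r in(120,128):
    c=290+np.where(l[r-95]==i)[0];L,R=w_pt(T,c.min(),r,.036),w_pt(T,c.max()+1,r,.036);print(r,c.min(),c.max(),((L+R)/2).round(4),np.linalg.norm(L-R).round(4))
for r,a,b in((180,307,346),(230,308,344)):
    L,R=w_pt(T,a,r,.036),w_pt(T,b,r,.036);print(r,((L+R)/2).round(4),np.linalg.norm(L-R).round(4))
print("end",end.round(4))
for r in(160,180,200,220,235): print(r,im[r,296:356:2].mean(1).astype(int).tolist())
```

```text
[330 111  17  23 324] [339.11419753 121.71296296]
120 331 346 [ 0.3826 -0.1804  0.036 ] 0.0156
128 333 346 [ 0.3813 -0.1883  0.036 ] 0.0137
180 [ 0.3539 -0.234   0.036 ] 0.039
230 [ 0.3382 -0.2844  0.036 ] 0.0375
end [ 0.3743 -0.1688  0.0565]
160 [190, 191, 196, 206, 206, 191, 136, 125, 129, 131, 135, 138, 134, 136, 137, 143, 138, 136, 133, 138, 135, 132, 132, 127, 118, 119, 124, 121, 122, 122]
180 [119, 116, 107, 122, 126, 120, 121, 129, 131, 133, 132, 135, 134, 137, 138, 139, 139, 136, 136, 135, 131, 133, 127, 123, 118, 124, 124, 123, 126, 126]
200 [119, 118, 122, 131, 126, 122, 121, 130, 129, 131, 134, 135, 137, 138, 140, 141, 142, 135, 137, 134, 131, 129, 125, 121, 123, 125, 127, 127, 129, 127]
220 [120, 115, 115, 118, 119, 119, 123, 130, 132, 132, 134, 135, 139, 135, 138, 138, 139, 136, 137, 134, 133, 128, 122, 115, 118, 116, 118, 120, 110, 114]
235 [121, 125, 123, 121, 119, 113, 125, 131, 132, 130, 138, 138, 139, 135, 139, 139, 134, 137, 136, 132, 126, 132, 121, 121, 120, 119, 120, 122, 116, 114]
```

Run:
```python
from h import *
t=ctrl.current_t();R=down(np.radians(-17.35))
ctrl.goto([.3519,-.2404,.08],R)
print(ctrl.move_l([.3519,-.2404,.018],vel=.1,contact_N=15))
ctrl.command_gripper(0.0);print(ctrl.current_grip_width()*91,ctrl.current_grasp_force(),ctrl.current_tool_pos())
ctrl.move_l([.3519,-.2404,.13],vel=.12)
print(ctrl.current_grip_width()*91,ctrl.current_grasp_force(),ctrl.current_contact_force())
ctrl.goto([.385,.25,.25],down(np.radians(0)))
im,T=wrist("w2");print(ctrl.current_t()-t,ctrl.current_t())
```

```text
False
37.41636416136827 29.911919832229614 [ 0.35082256 -0.23955249  0.01782289]
37.50036088753379 29.914183616638184 [ 0.32261077  0.39222609 -3.60090087]
5.05 6.8
```

View pics/w2.png

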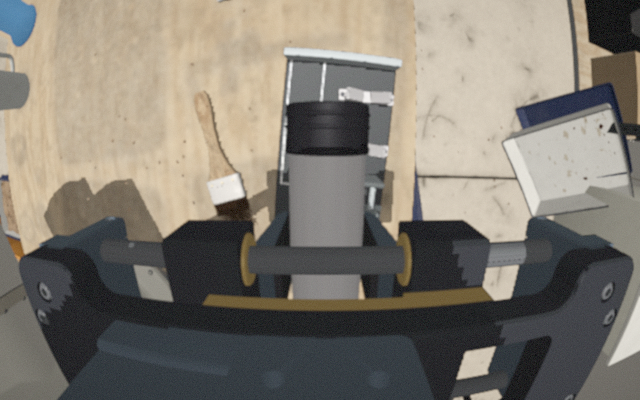

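The strip runs from (285,50) to (401,63), the V-rests are at about (365,97) and (380,150), and the outline's white line is at column 322. The tube is held straight. I'll enlarge the board area.

Run:
```python
import cv2
im=cv2.imread("pics/w2.png")[40:220,270:420]
cv2.imwrite("pics/w2c.png",cv2.resize(im[:115],None,fx=5,fy=5,interpolation=cv2.INTER_CUBIC))
```

```text
(no output)
```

View pics/w2c.png

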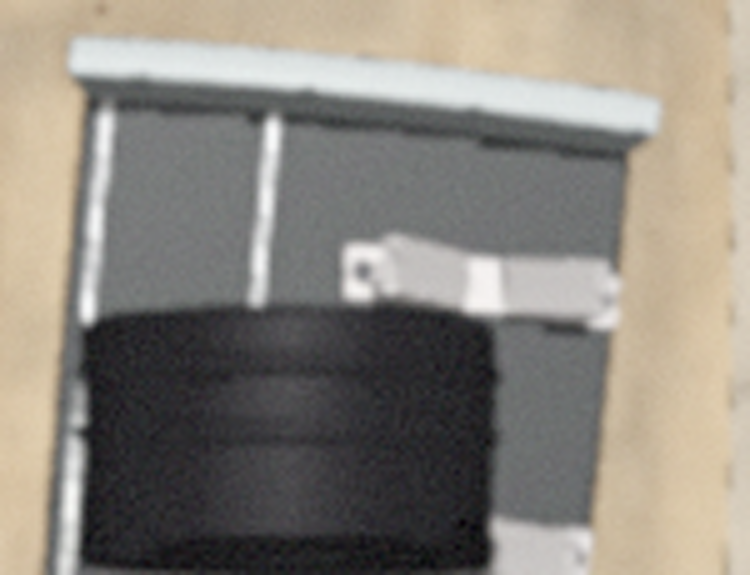

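Run:
```python
from h import *
T=np.load("pics/w2.npy");P=lambda x,y,z:w_pt(T,270+(x-2)/5,40+(y-2)/5,z)
A,B=P(72,80,.042),P(657,137,.042);print(A,B,np.linalg.norm(B-A))
ex=(B-A)/np.linalg.norm(B-A);ex[2]=0;ey=np.array([-ex[1],ex[0],0]);print("yaw",np.degrees(np.arctan2(ex[1],ex[0])))
F=(A+B)/2;O=F-.108*ey;O[2]=0
loc=lambda p:np.array([(p-O)@ex,(p-O)@ey]).round(4)
print("O",O)
for n,x,y,z in[("outl",107,102,.012),("outl2",68,540,.012),("inner",273,118,.012),("inner2",258,300,.012),("boardR",625,152,.012),("boardR2",590,520,.012),("boardL",90,100,.012),("boardL2",52,560,.012),("faceL",180,110,.012),("faceR",520,143,.012),("Vbottom",486,260,.0236),("Vb2",484,310,.0236),("Vr foot",618,325,.012)]:
    print(n,loc(P(x,y,z)))
np.savez("board.npz",O=O,ex=ex,ey=ey)
```

```text
[0.33501349 0.40317934 0.042     ] [0.47828822 0.39057816 0.042     ] 0.1438278148468659
yaw -5.026294549225283
O [0.39718866 0.28929405 0.        ]
outl [-0.0667  0.109 ]
outl2 [-0.0674 -0.0087]
inner [-0.023   0.1075]
inner2 [-0.0226  0.0584]
boardR [0.0703 0.1091]
boardR2 [0.0702 0.0091]
boardL [-0.0713  0.1093]
boardL2 [-0.0713 -0.0144]
faceL [-0.0474  0.1079]
faceR [0.042  0.1077]
Vbottom [0.0343 0.0735]
Vb2 [0.035  0.0605]
Vr foot [0.0724 0.0619]
```

```bash
cat >> h.py <<'E'
try:
    b=np.load("board.npz");ex,ey=b["ex"],b["ey"];O=b["O"]-.0006*ex
    YAW=np.arctan2(ex[1],ex[0])
    W=lambda x,y,z:O+x*ex+y*ey+np.array([0,0,z])
    loc=lambda p:np.array([(p-O)@ex,(p-O)@ey,p[2]]).round(4)
except FileNotFoundError: pass
E
python3 - <<'E'
from h import *
T=np.load("pics/w2.npy")
end=w_pt(T,327.6,100.7,.2885);e=np.linalg.inv(T)@np.r_[end,1];print("end in tool",e.round(4))
for r,a,b_ in((120,287,368.5),(180,290,365),(215,290,364)):
    m=(w_pt(T,a,r,.268)+w_pt(T,b_,r,.268))/2;print((np.linalg.inv(T)@np.r_[m,1]).round(4))
L=.0758 if not .06<e[0]<.09 else e[0]
R=down(YAW);off=L   # end lies off ahead of TCP along board y
print("off",off)
np.save("off.npy",off)
p=W(.0355,.108+.015-off,.16);print(p,loc(p))
ctrl.goto(p,R)
ctrl.move_l(W(.0355,.108+.015-off,.054),vel=.12)
print(ctrl.current_contact_force())
print(ctrl.move_l(W(.0355,.108-.005-off,.054),vel=.04,contact_N=20),ctrl.current_contact_force(),loc(ctrl.current_tool_pos()),ctrl.current_t())
im,T=wrist("w3")
E
```

```text
end in tool [ 0.0764  0.0013 -0.0388  1.    ]
[ 0.0687  0.0015 -0.0183  1.    ]
[ 0.0388  0.0014 -0.0183  1.    ]
[ 0.0205  0.0012 -0.0183  1.    ]
off 0.07637525067220875
[0.43603939 0.33268182 0.16      ] [0.0355 0.0466 0.16  ]
[-0.59630397 -0.25276666 -1.26427086]
False [0.44538287 6.00391808 0.36007163] [0.0358 0.0268 0.0543] 9.075
```

View pics/w3.png

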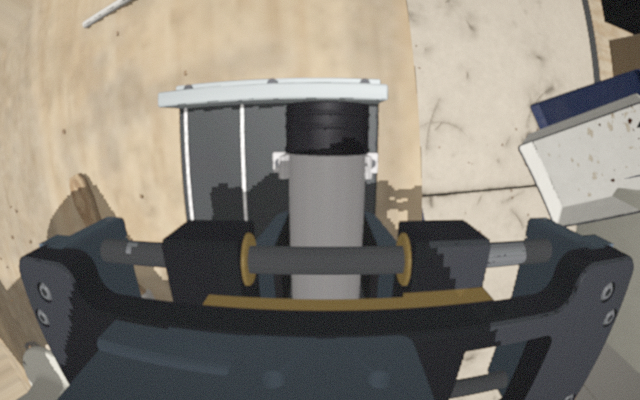

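The stop force is 6 N, so the stop is open about 13 mm. The cap's end edge at row 101 sits just inside the strip's edge at row 103, and the V-rest (columns 275 to 377) is centred under the tube. Lowering now.

Run:
```python
from h import *
off=float(np.load("off.npy"))
print(ctrl.move_l(W(.0352,.103-off,.0262),vel=.04,contact_N=12),ctrl.current_contact_force(),loc(ctrl.current_tool_pos()))
p=loc(ctrl.current_tool_pos())
print(ctrl.move_l(W(p[0],p[1]+.009,p[2]),vel=.02,contact_N=9),ctrl.current_contact_force(),loc(ctrl.current_tool_pos()))
ctrl.command_gripper(0.75);print(ctrl.current_grip_width(),ctrl.current_contact_force())
p=loc(ctrl.current_tool_pos());ctrl.move_l(W(p[0],p[1],.13),vel=.15)
print(ctrl.current_contact_force(),ctrl.current_t())
im,T=wrist("w4")
```

```text
True [-0.37217739  0.83946308  6.29779543] [0.0352 0.0268 0.0264]
True [ 0.77912865 -3.4771818   6.75788156] [0.035  0.0321 0.0263]
0.7494474017689186 [ 0.38702929 -0.40975511  0.61004491]
[ 0.17000294  0.37817736 -0.92692638] 11.6667
```

View pics/w4.png

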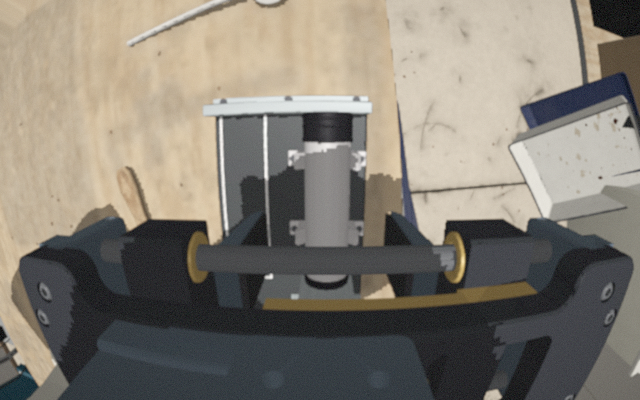

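The tube lies in both V-rests with its cap edge at the strip (row 114) and its other end at the stop (row about 285). Next is the bar.

Run:
```python
from h import *
h=np.radians(73.5);u=np.array([np.cos(h),np.sin(h),0])
ctrl.goto(np.array([.445,-.017,.17])-.05*u,down(h-np.pi/2))
im,T=wrist("w5");print(ctrl.current_t())
```

```text
13.2
```

View pics/w5.png

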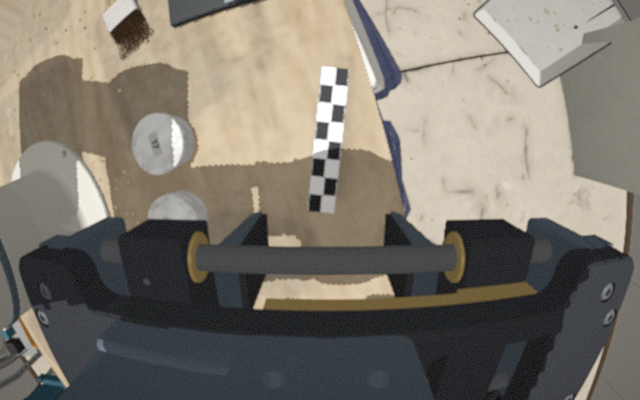

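The whole bar is visible. Its top corners are at (322,66) and (349,69) and its bottom corners at (309,211) and (334,213).

Run:
```python
from h import *
T=np.load("pics/w5.npy");a,b_,c,d=[w_pt(T,*p,.008) for p in((322,66),(349,69),(309,211.5),(334,213.5))]
u=(a+b_-c-d)/2;C=(a+b_+c+d)/4;h=np.arctan2(u[1],u[0]);w=np.linalg.norm
print(w(u),w(a-b_),w(c-d),C,np.degrees(h))
R=down(h-np.pi/2);C[2]=.06
ctrl.goto(C,R);C[2]=.003
print(ctrl.move_l(C,vel=.07,contact_N=10),ctrl.current_tool_pos())
ctrl.command_gripper(0.);print(ctrl.current_grip_width()*91,ctrl.current_grasp_force())
C[2]=.12;ctrl.move_l(C,vel=.12);print(ctrl.current_grip_width()*91)
off=w(u)/2
ctrl.goto(W(-.044,.018,.12),down(YAW))
im,T=wrist("w6");print(ctrl.current_t())
```

```text
0.15975141934194403 0.028821931765893368 0.02802141231013341 [ 0.44818425 -0.0175626   0.008     ] 68.09372249313282
False [ 0.44838157 -0.01762955  0.00331294]
29.64895080947467 30.00016540288925
29.378176131877765
17.8583
```

View pics/w6.png

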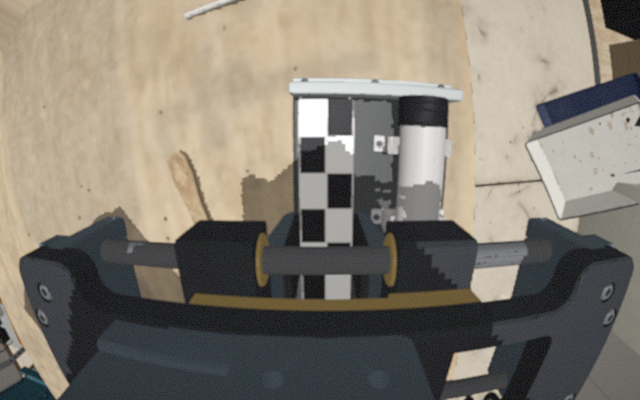

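The bar is held straight at columns 298 to 354, with its end at row 98 and the strip ahead at row 95. The tube is still in place. Now I'll lower the bar, push it to the strip and release.

Run:
```python
from h import *
print(ctrl.move_l(W(-.044,.018,.0185),vel=.1,contact_N=10))
print(ctrl.move_l(W(-.044,.034,.0175),vel=.03,contact_N=5),loc(ctrl.current_tool_pos()),ctrl.current_contact_force())
p=loc(ctrl.current_tool_pos())
print(ctrl.move_l(W(-.044,p[1]-.0007,.0148),vel=.02,contact_N=8),loc(ctrl.current_tool_pos()),ctrl.current_contact_force())
ctrl.command_gripper(.46);print(ctrl.current_grip_width())
p=loc(ctrl.current_tool_pos());ctrl.move_l(W(-.044,p[1],.1),vel=.12)
ctrl.goto(W(-.01,-.02,.22),down(YAW));im,T=wrist("w7")
cv2.imwrite("pics/top7.png",ctrl.read_camera("top"));print(ctrl.current_t())
```

```text
False
True [-0.0446  0.029   0.0176] [-0.13117773 -0.34569216 -0.56602557]
True [-0.0439  0.0288  0.0149] [-0.2878165  -0.46651121  6.98529679]
0.4600199538185422
21.65
```

Run:
```python
import cv2,numpy as np
a=cv2.resize(cv2.imread("pics/w7.png")[40:240,220:460],None,fx=3,fy=3,interpolation=cv2.INTER_CUBIC)
cv2.imwrite("pics/w7c.png",a[:600])
```

```text
(no output)
```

View pics/w7c.png

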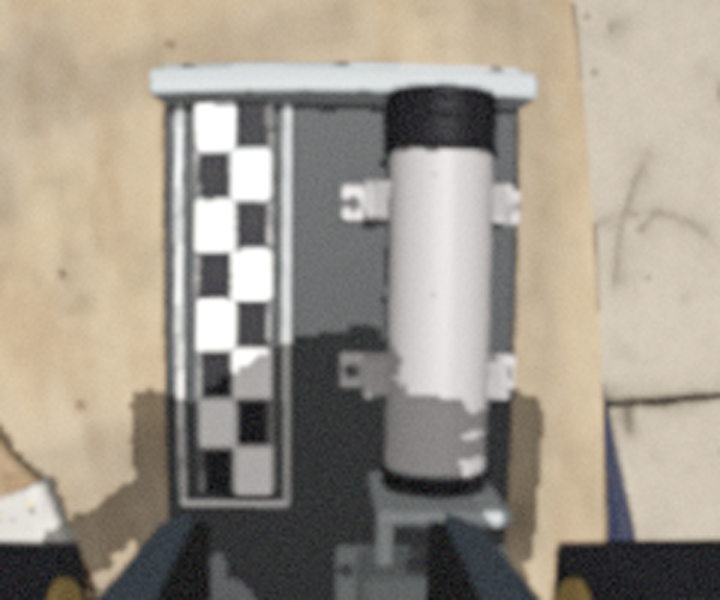

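Run:
```python
from h import *
T=np.load("pics/w7.npy");P=lambda x,y,z:loc(w_pt(T,220+(x-1)/3,40+(y-1)/3,z))
for n,x,y,z in[("bar tl",193,102,.02),("bar tr",272,104,.02),("bar bl",197,495,.02),("bar br",274,496,.02),("strip front",230,95,.042),("strip fr",340,93,.042),("strip r",520,100,.042),("outl L",180,300,.012),("outl R",287,300,.012),("out bot",235,504,.012),("capend",440,87,.0645),("tube short top",436,478,.0645)]:print(n,P(x,y,z))
```

```text
bar tl [-0.0591  0.1092  0.02  ]
bar tr [-0.0277  0.1076  0.02  ]
bar bl [-0.0599 -0.051   0.02  ]
bar br [-0.0279 -0.0515  0.02  ]
strip front [-0.0422  0.1077  0.042 ]
strip fr [-0.0015  0.108   0.042 ]
strip r [0.0663 0.1075 0.042 ]
outl L [-0.066  0.029  0.012]
outl R [-0.0223  0.0284  0.012 ]
out bot [-0.0449 -0.0571  0.012 ]
capend [0.0329 0.1069 0.0645]
tube short top [ 0.033  -0.0331  0.0645]
```

```bash
python3 -c "
from bench import ctrl
print(ctrl.sign_off(),ctrl.current_t())"
```

```text
the job is handed in; nothing more can be done
the job is handed in; nothing more can be done
```

The job is handed in at about 22 s of the 58 s: in the last picture the long tube lies in both V-rests with its cap about 1 mm from the strip and the stop open about 8 mm, and the bar lies in its outline against the strip. The short tube was not touched; the verdict itself was not shown.

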